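# Draw out the wagon cradle to its lock and move the tank wagon into it

### The arm

A 6-joint arm with a two-finger parallel gripper is mounted at the origin on the work surface; the furniture and walls round the work are solid. World frame = base frame: x ahead of the robot, y to its left, z up, the work surface at z = 0. Lengths are in m, angles in rad, forces in N, time in s.
With the tool pointing down it reaches from about 0.375 to 0.9 m from the base axis. Payload 3.1 kg.
Tool frame: the origin (TCP) lies at the very end of the fingers, on their centre line; the grasp point (between the pads) lies bot.hold_point_z behind it (bot.hold_point_z is the distance from the TCP to the grasp point, in m); z points along the fingers, y is the line along which they close (so a half turn about z gives the same grasp; the last joint's range is limited). The gripper opens to 85 mm and grips with 20 to 120 N. Pads are 22 mm wide; open, the fingers measure 114 mm over their backs; the gripper's body (76 mm by 85 mm) begins 54 mm behind the grasp point. The pads swing forward as they close: fully open they stand 13 mm farther back than shut.
Start: joints at [-1.403, 0.527, 1.433, -0, 1.181, -0.178], TCP at [0.212, -0.588, 0.231] pointing down, gripper open.
Joint ranges: [-3.08, 3.08], [-0.75, 2.2], [0.22, 2.44], [-1.43, 4.57], [0, 2.65], [-2.85, 2.85]. Speed limits (rad/s): [2.79, 2.79, 3.14, 3.14, 3.14, 3.14].

### API

Orientations are given as a 3x3 rotation matrix whose columns are the frame's x, y, z axes.
In Python, from bench import status, viewer, bot gives the robot as it stands. The module is installed in compiled form; this text tells all that it offers.
- The arm moves only by the shell command python3 -m handwheel 'ROWS' [OPENING]. ROWS is JSON, a list of rows, each a list of 2 entries, a list of its own where there are three numbers: the shift along the tool's x, y, z in m, then the turn about the tool's z in degrees. In form: [[[tx, ty, tz], twist], ...]. A call has exactly 10 rows; each row is the pose to reach, as a shift and turn from the pose commanded when the call began, along the tool's axes at that moment; what a row does not reach only later rows make up. A row lasts 1/12 s, in which the tool goes at most 41.7 mm and 7.16 degrees, less where a joint would pass 70% of its speed; a pose out of reach is approached as far as the arm can. A call with a gripper value outside its range is refused whole. OPENING is the opening, from 0 (shut) to 1 (fully open), set as the call begins (- or left out, the last holds). The fingers move at their own pace and stop on an object; the grip force is fixed at half the most. Time passes only in rows, so rows that repeat a pose let the fingers close, or fill a call up. It gives the time, the measured TCP pose, the force, the opening and the grip force at its end, in the units of the state.
- status.read_state(): the state, without advancing time (a new reading comes with each control period).
- viewer.read_camera(name): name is "scene" or "top" or "wrist"; returns a dict with "img" (400x640x3 uint8, red, green, blue), "depth" (400x640 float32, m along the optical axis (not along the pixel's ray), 0 where there is no reading), "mtx" (3x3 intrinsics, pixels), "extrinsics" (4x4, takes a point from world to camera coordinates). Camera axes: x right, y up, looking along -z (the intrinsics and any distortion apply to the point x, -y, -z); pixel columns grow to the right and rows downward; lengths in m; the calibration is good to about 2 mm. A picture is of the moment at which its call begins.
- bot.sign_off(): hands the job in; it is judged then, once.
Trained networks look in a picture, given as the dict that the camera call returned (one of the last four; its "shot" number tells which), for a name from the list of things; names that differ only in an ending like _2 or _b are one class to them, and where a whole thing is asked for, a point or a joint stands for the part that bears it (a point fixed in the world has none). Each returns a list of dicts, best first, with "p" (0 to 1); they miss things now and then, are a little off and sometimes report something else, mostly with a low value. They report only what shows in the picture. A call takes as long as a camera call. They do not tell look-alikes from the thing itself.
- viewer.look_for(label, picture): "at" ([column, row] in pixels, amid what is visible of it).
The state is a dict: "time": time; "joint_pos": joint angles; "joint_vel": joint speeds; "effort": joint torques, N m; "tool_pos": TCP position; "ee_rot": TCP orientation; "wrist_force": force on the tool from outside, world axes, zero at the start; "wrist_torque": the same for the moment, N m; "finger_gap": finger opening in m; "gripper_force": force on a finger pad.
Only numpy, scipy, OpenCV 4.12 (cv2) and the standard library are available. Lean on these libraries where they do the work, as an engineer would, in place of code of your own. Each camera call takes 0.05 s, during which the arm holds its last target. There are 200 camera calls.

### The job

The tank wagon is too long for the service cradle as it stands: draw the cradle's sliding end out until its lock button clicks up. Then lift the tank wagon straight up out of the sprung clips of its carrying stand and set it down in the cradle, on its wheels between the two end plates, without dropping it; let go of it, and leave the other things lying about where they are.

Things in the scene. Friction and masses are not known exactly. Their poses are not given: they have to be found in the camera images.
- cradle: Service cradle, fixed, on a plywood board 84x186x6 mm. Origin on the ground under the middle of the cradle as drawn out; +y: the way its end slides out; z up. Aluminium tube 27 wide, top z=26, y -80 to +35, a dark bar telescopes out of its +y end. Over it a fixed tray (floor z=34, y -71 to -21, side walls inside at x=+-20, tops z=44) and end plate (inner face y=-72, 48 wide, top z=62).
- cradle_end (a joint): How far the sliding end (tray and upright end plate) is drawn out along cradle +y, m: 0 = right in (plates 108 mm apart inside), 0.036 = locked (144 mm apart; play 0.034 to the hard stop at 0.0375). Starts at 0 to 0.010. Friction 2 to 4 N; it stays where it is left.
- end_plate (a point): On the sliding end: middle of the top edge of its end plate's INNER face (z=62; cradle y = 36 mm + joint cradle_end). Plate 8 mm thick, 48 wide, 28 above its tray's floor, 18 above the tray's low side walls, so a closed finger set down inside the cradle can push it outward. The tray reaches 53 mm back from this face, heights as the fixed tray.
- lock_button (a joint): Rise of the sprung round steel lock button (10 mm across), m: 0 = held down in the tube, 0.007 = clicked up through the hole in the tube's top (cradle x=0, y=-2 mm, between the trays), standing 4 mm proud. It springs up by itself when the end reaches the lock, and then keeps the end from going back.
- cradle_seat (a point): Point at cork floor level (z = 34 mm) in the middle of the drawn-out cradle, axes as the cradle: where the wagon's origin belongs, its length along y.
- stand: Carrying stand, fixed: board 70x170x8 mm with a length of track on it (track top z=13). Origin on the ground under its middle, long side along y. Four sprung steel clip arms (feet at x=+-26, y=+-44, 18 mm long in y, tops z about 60) lean over the wagon's barrel from both sides; pulled straight up with some 4 to 10 N the wagon spreads them and comes free, clear once 45 mm up.
- wagon: The tank wagon clipped in the stand (the others, on the tracks at the far left, stay): 30 wide (x), 134 long over couplings (y), 46 high, 35 to 75 g. Origin under its middle at the wheels' bottom, z up; it sits centred in the stand, same yaw. Barrel: lying cylinder 25 mm across, axis 28 mm above the origin; grip across it at mid-length, between the clips. Wheels at y=+-30.
- oiler: Bystander: small upright oil bottle with a needle spout, 22 mm across, 62 tall mm; origin under its middle.
- rubber: Bystander: grey track-cleaning rubber, 26x55x18 mm; origin under its middle.
- tape: Bystander: roll of masking tape lying flat, 60 across, 18 high mm; origin under its middle.
- pliers: Bystander: pair of pliers lying flat, 50x133x11 mm; origin under its middle.
- driver: Bystander: screwdriver lying flat, 136 long, 14 thick mm; origin under its middle.
- tin: Bystander: round flat tin, 48 across, 21 high mm; origin under its middle.
- short_wagon: Bystander: open (coal) wagon standing on the ground, 31x100x30 mm; origin under its middle.
- car: Bystander: model car, 19x48x16 mm; origin under its middle.
Not all that is in view belongs to the job. What is shaped like the wagon but purple, red or yellow is not meant.

How it is judged:
By the outcome, as a careful person would: the job done as asked, in the order asked, and still so for the second after the job is handed in, with the robot touching nothing.
It also fails if it takes over 48 s, if anything falls off the work surface, if the arm or the gripper's body presses on something with over 40 N, if the wrist force passes 120 N, or if a joint passes its speed limit or range.

## Working session

There is one attempt and no reset: what is moved stays moved. The work goes in short steps, Python scripts to look and compute and a shell command to move; the robot and the scene stay as the last step left them, time stands still between calls to the robot, and variables do not carry over. Pictures are saved under pics/ and viewed, at most 10 in all, crops included, and the job is handed in when it is done.

```bash
mkdir -p pics; cat > h.py <<'E'
import numpy as np, cv2
from bench import status, viewer, bot
def cam(n): return viewer.read_camera(n)
def save(p,name,crop=None,s=1):
    im=p["img"][:,:,::-1]
    if crop: c0,r0,c1,r1=crop; im=im[r0:r1,c0:c1]
    cv2.imwrite("pics/"+name,cv2.resize(im,None,fx=s,fy=s,interpolation=cv2.INTER_CUBIC))
def px2w(p,u,v,z=None,d=None):
    K=p["mtx"];E=np.array(p["extrinsics"])
    r=np.array([(u-K[0][2])/K[0][0],-(v-K[1][2])/K[1][1],-1.0])
    R=E[:3,:3];o=-R.T@E[:3,3];w=R.T@r
    if z is not None: return o+w*(z-o[2])/w[2]
    if d is None: d=p["depth"][int(v),int(u)]
    return o+w*d
def w2px(p,X):
    K=p["mtx"];E=np.array(p["extrinsics"]);c=E[:3,:3]@np.array(X)+E[:3,3]
    return np.array([K[0][2]+K[0][0]*c[0]/-c[2],K[1][2]+K[1][1]*c[1]/c[2]])
E
python3 - <<'E'
from h import *
np.set_printoptions(precision=4,suppress=True)
print(status.read_state(), bot.hold_point_z)
for n in("scene","top"):
    p=cam(n); save(p,n+"0.png",s=1.25)
    print(n,p["mtx"],p["extrinsics"])
    for l in("cradle","end_plate","lock_button","stand","wagon","oiler","tape","tin"):
        for q in viewer.look_for(l,p)[:3]:
            print(l,round(q["p"],2),q["at"],px2w(p,*q["at"]))
E
```

```text
{'time': 0.0, 'joint_pos': array([-1.4035,  0.5285,  1.4339,  0.    ,  1.1814, -0.1785]), 'joint_vel': array([-0.001 ,  0.0004,  0.    ,  0.0002,  0.0005,  0.0004]), 'effort': array([ -0.0016, -44.2355, -17.8027,  -0.0003,   0.0082,   0.    ]), 'tool_pos': array([ 0.2118, -0.5873,  0.2303]), 'ee_rot': array([[ 0.9408,  0.3389, -0.0003],
       [ 0.3389, -0.9408,  0.0021],
       [ 0.0004, -0.0021, -1.    ]]), 'wrist_force': array([-0.0807,  0.2546, -0.5506]), 'wrist_torque': array([-0.0014,  0.012 ,  0.0249]), 'gripper_force': 0.0, 'finger_gap': 0.08527482825434823} 0.0187
scene [[484.7172   0.     314.9987]
 [  0.     484.7172 198.6367]
 [  0.       0.       1.    ]] [[-0.8591 -0.5113  0.0214  0.3715]
 [ 0.2551 -0.3917  0.884  -0.1894]
 [-0.4437  0.7649  0.4669 -1.3929]
 [ 0.      0.      0.      1.    ]]
cradle 0.97 [334.7, 191.6] [ 0.4514 -0.1656  0.0385]
end_plate 0.6 [330.2, 192.7] [ 0.4648 -0.1574  0.034 ]
stand 0.79 [260.3, 249.4] [0.4748 0.2409 0.0167]
wagon 0.88 [327.2, 231.0] [0.349  0.0686 0.0321]
wagon 0.66 [258.1, 232.3] [0.501  0.2144 0.0525]
wagon 0.64 [295.3, 252.7] [0.3635 0.2258 0.0373]
oiler 0.52 [299.8, 217.2] [0.4902 0.0017 0.0039]
tape 0.75 [218.0, 228.7] [0.6657 0.2062 0.0063]
top [[425.34     0.     321.4373]
 [  0.     425.34   197.9044]
 [  0.       0.       1.    ]] [[ 0.0117 -0.9998  0.0142 -0.0318]
 [ 0.9882  0.0138  0.1527 -0.471 ]
 [-0.1529  0.0123  0.9882 -1.1223]
 [ 0.      0.      0.      1.    ]]
cradle 0.87 [387.6, 196.1] [ 0.4794 -0.2071  0.0331]
stand 0.73 [238.4, 188.8] [0.4958 0.2035 0.0222]
wagon 0.98 [238.5, 230.9] [0.3787 0.1959 0.036 ]
wagon 0.97 [374.6, 249.0] [ 0.3345 -0.1684  0.0466]
wagon 0.77 [239.6, 182.9] [0.5049 0.1936 0.0618]
tape 0.64 [239.0, 129.7] [0.6719 0.2129 0.0005]
```

View pics/top0.png

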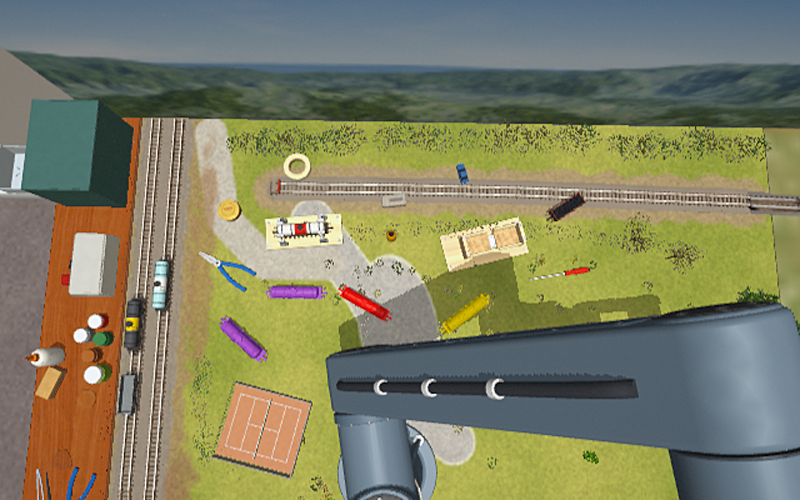

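View pics/scene0.png

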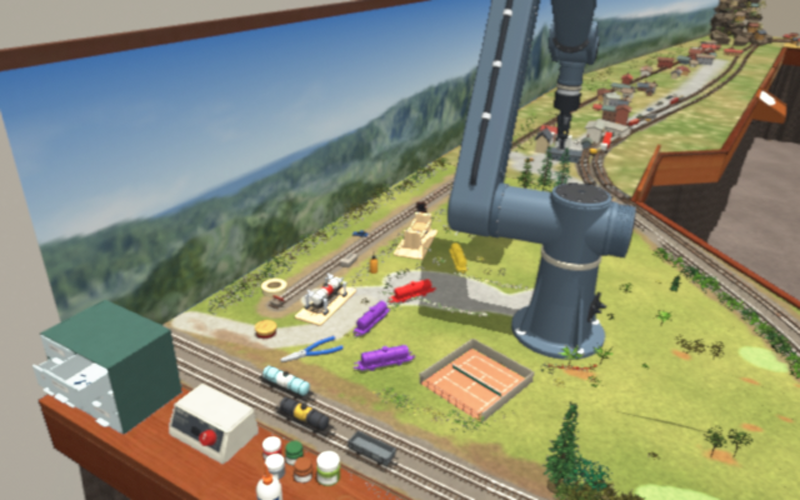

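Candidates in top0 (shown at 1.25x):
- Purple wagons at (296,292) and (243,338), red at (365,302) and yellow at (465,313): ruled out by colour.
- Light-blue (160,285) and black (133,323) wagons on the left tracks: these stay.
- White/red wagon at (302,231), clipped in the stand: this is the one.

The cradle is at (485,243). I'll check both in one close crop.

```bash
python3 - <<'E'
from h import *
p=cam("top"); im=p["img"][:,:,::-1]
a=cv2.resize(im[160:210,200:285],None,fx=8,fy=8,interpolation=cv2.INTER_CUBIC)[:, :680]
b=cv2.resize(im[170:222,345:430],None,fx=8,fy=8,interpolation=cv2.INTER_CUBIC)
im=np.vstack([a,b]); cv2.imwrite("pics/c1.png",cv2.resize(im,None,fx=.73,fy=.73)); print(im.shape)
E
```

```text
(816, 680, 3)
```

View pics/c1.png

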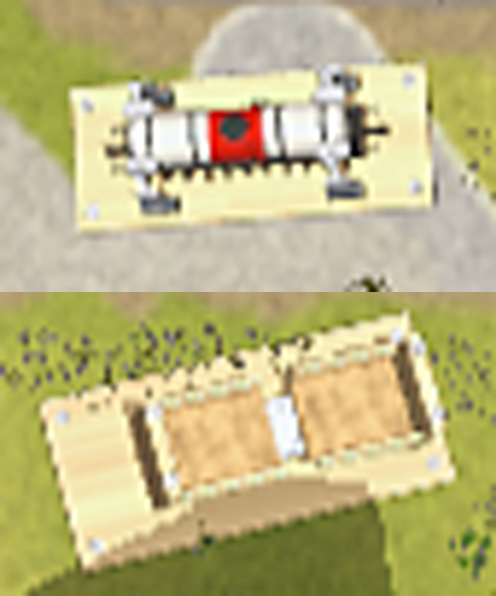

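Top half: the white/red wagon in the stand, board corners around (71,88)–(435,205). Bottom half: the cradle, sliding end at left (dark plate near (150,455)), free board beyond it, so cradle +y points image-left. I'll fit both boards next.

```bash
cat >> h.py <<'E'
def fitrect(C,w,l):
    # C corners (xy) ordered: (-,+l?) generic: order A,B,C,D with A-B long side; returns centre, long axis yaw
    C=np.array(C)[:,:2]; c=C.mean(0); e=(C[0]-C[1])+(C[3]-C[2]); e/=np.linalg.norm(e)
    return c,e,[np.linalg.norm(C[i]-C[(i+1)%4]) for i in range(4)]
E
python3 - <<'E'
from h import *
np.set_printoptions(precision=4,suppress=True)
p=cam("top");s=5.84
for nm,z,c0,r0,dy,pts in(("stand",.008,200,160,0,[(71,88),(425,63),(435,205),(78,232)]),("cradle",.006,345,170,292,[(42,403),(405,313),(457,480),(85,568)])):
    W=[px2w(p,c0+x/s-.5,r0+(y-dy)/s-.5,z=z) for x,y in pts]
    c,e,L=fitrect(W,0,0); print(nm,c,e,np.degrees(np.arctan2(e[1],e[0]))-90,L)
p=cam("wrist");print(p["mtx"],p["extrinsics"]);E=p["extrinsics"];print(-E[:3,:3].T@E[:3,3])
E
```

```text
stand [0.5103 0.1945] [-0.0888  0.996 ] 5.094986263261035 [np.float64(0.1700347400321024), np.float64(0.06959550821775279), np.float64(0.17000695827879728), np.float64(0.07020447827995353)]
cradle [ 0.4871 -0.2098] [-0.25    0.9683] 14.475857508927817 [np.float64(0.18222249178258715), np.float64(0.08474427845573257), np.float64(0.18433923556015522), np.float64(0.08211070533692644)]
[[309.5729   0.     321.9679]
 [  0.     309.5729 199.0343]
 [  0.       0.       1.    ]] [[ 0.3379 -0.9412  0.0005 -0.6246]
 [ 0.8896  0.3192 -0.3267  0.0409]
 [ 0.3074  0.1109  0.9451 -0.3802]
 [ 0.      0.      0.      1.    ]]
[ 0.2916 -0.5588  0.373 ]
```

```bash
cat >> h.py <<'E'
def go(x,y,z,yawdeg):
    s=status.read_state();R=np.array(s["ee_rot"]);d=R.T@(np.array([x,y,z])-s["tool_pos"])
    cy=np.degrees(np.arctan2(R[1,0],R[0,0])); t=-((yawdeg-cy+180)%360-180)
    print("t=%.2f tool %s wf %s"%(s["time"],np.round(s["tool_pos"],4),np.round(s["wrist_force"],1)),"SHIFT mm",np.round(d*1000,1),"twist %.1f"%t)
E
python3 -c "
from h import *
go(.487,-.21,.2,14.5)"
```

```text
t=1.05 tool [ 0.2119 -0.588   0.2313] wf [-0.5  0.3  0.1] SHIFT mm [ 387.  -262.3   31.3] twist 5.3
```

```bash
python3 -m handwheel '[[[0.03,-0.02,0],1],[[0.06,-0.04,0],2],[[0.09,-0.06,0],3],[[0.12,-0.08,0],4],[[0.15,-0.1,0],5.3],[[0.18,-0.12,0],5.3],[[0.21,-0.14,0],5.3],[[0.24,-0.165,0.01],5.3],[[0.27,-0.185,0.02],5.3],[[0.3,-0.205,0.03],5.3]]' 0; python3 -c "
from h import *
go(.487,-.21,.2,14.5)"
```

```text
time: 1.88
tool_pos: [0.4255, -0.2919, 0.2014]
ee_rot: [[0.968, 0.25, 0.001], [0.25, -0.968, -0.001], [0.001, 0.001, -1.0]]
wrist_force: [-0.1, -0.8, -0.4]
finger_gap: 0.0001
gripper_force: 0.0
t=1.88 tool [ 0.4255 -0.2919  0.2014] wf [-0.1 -0.8 -0.4] SHIFT mm [ 80.1 -63.9   1.4] twist 0.0
```

```bash
python3 -m handwheel '[[[0.02,-0.016,0],0],[[0.04,-0.032,0],0],[[0.06,-0.048,0],0],[[0.07,-0.058,0],0],[[0.08,-0.064,0],0],[[0.08,-0.064,0],0],[[0.08,-0.064,0],0],[[0.08,-0.064,0],0],[[0.08,-0.064,0],0],[[0.08,-0.064,0],0]]'; python3 - <<'E'
from h import *
np.set_printoptions(precision=4,suppress=True)
p=cam("wrist");save(p,"w1.png",s=1.25)
O=np.array([.4871,-.2098]);ya=np.radians(14.48);yc=np.array([-np.sin(ya),np.cos(ya)]);xc=np.array([yc[1],-yc[0]])
for x,y,z in((42,93,6),(-42,93,6),(-42,-93,6),(42,-93,6),(24,-72,62),(-24,-72,62),(0,36,62)):
    print((x,y,z),w2px(p,np.append(O+xc*x/1000+yc*y/1000,z/1000))*1.25)
for l in("end_plate","lock_button"): print(l,[(q["p"],np.array(q["at"])*1.25) for q in viewer.look_for(l,p)])
E
```

```text
time: 2.72
tool_pos: [0.4855, -0.2124, 0.2013]
ee_rot: [[0.968, 0.249, -0.0], [0.249, -0.968, -0.0], [-0.0, 0.0, -1.0]]
wrist_force: [-0.7, -0.3, 0.3]
finger_gap: 0.0002
gripper_force: 0.0
(42, 93, 6) [291.9485 165.4971]
(-42, 93, 6) [300.5798 257.3698]
(-42, -93, 6) [500.9317 256.95  ]
(42, -93, 6) [508.8791 165.0313]
(24, -72, 62) [498.0059 199.2487]
(-24, -72, 62) [493.1434 260.2677]
(0, 36, 62) [352.672  230.8776]
end_plate [(0.91, array([366.25 , 223.625]))]
lock_button []
```

View pics/w1.png

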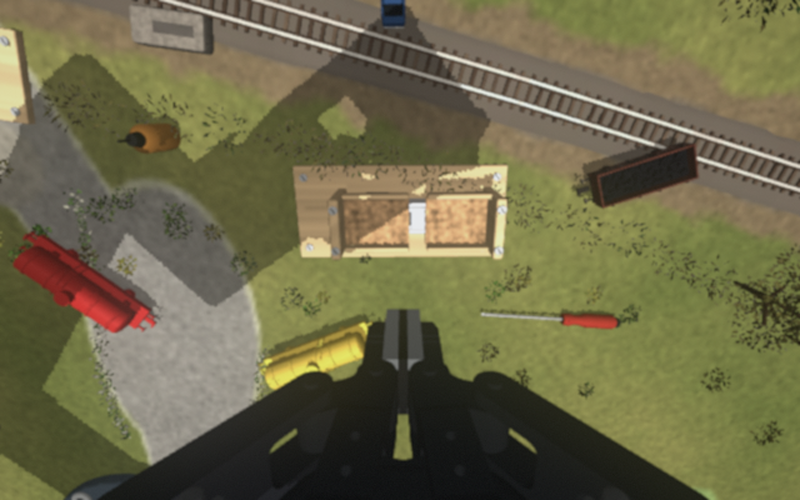

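The wrist view matches the fit: board corners at (294,166), (505,256) agree within about 3 px. The sliding plate is at left (~335,222), roughly 5–8 mm out. Nearby, the yellow wagon (315,357) and screwdriver (550,320) stay clear of the fingers. Next I'll lower the closed fingers inside the cradle.

```bash
python3 -m handwheel '[[[0.002,-0.014,0.02],0],[[0.002,-0.014,0.04],0],[[0.002,-0.014,0.06],0],[[0.002,-0.014,0.08],0],[[0.002,-0.014,0.1],0],[[0.002,-0.014,0.115],0],[[0.002,-0.014,0.13],0],[[0.002,-0.014,0.142],0],[[0.002,-0.014,0.15],0],[[0.002,-0.014,0.155],0]]'; python3 -m handwheel '[[[0,-0.003,0],0],[[0,-0.006,0],0],[[0,-0.009,0],0],[[0,-0.012,0],0],[[0,-0.015,0],0],[[0,-0.018,0],0],[[0,-0.021,0],0],[[0,-0.024,0],0],[[0,-0.026,0],0],[[0,-0.028,0],0]]'
```

```text
time: 3.7
tool_pos: [0.4841, -0.1974, 0.0454]
ee_rot: [[0.968, 0.25, -0.001], [0.25, -0.968, 0.001], [-0.001, -0.001, -1.0]]
wrist_force: [-0.0, -0.4, 0.0]
finger_gap: 0.0
gripper_force: 0.0
time: 4.53
tool_pos: [0.4779, -0.1709, 0.0467]
ee_rot: [[0.968, 0.251, 0.001], [0.251, -0.968, -0.001], [0.001, 0.002, -1.0]]
wrist_force: [-1.5, -4.7, 3.1]
finger_gap: -0.0002
gripper_force: 2.1
```

```bash
python3 -m handwheel '[[[0,-0.002,0],0],[[0,-0.004,0],0],[[0,-0.006,0],0],[[0,-0.008,0],0],[[0,-0.01,0],0],[[0,-0.012,0],0],[[0,-0.013,0],0],[[0,-0.014,0],0],[[0,-0.015,0],0],[[0,-0.016,0],0]]'; python3 - <<'E'
from h import *
p=cam("wrist");save(p,"w2.png",(180,80,460,290),2.8)
go(.487,-.21,.2,14.5)
for l in("end_plate","lock_button"): print(l,[(q["p"],q["at"],px2w(p,*q["at"])) for q in viewer.look_for(l,p)])
E
```

```text
time: 5.37
tool_pos: [0.4738, -0.1548, 0.0464]
ee_rot: [[0.968, 0.25, 0.001], [0.25, -0.968, -0.0], [0.001, 0.0, -1.0]]
wrist_force: [1.3, -1.9, 1.2]
finger_gap: 0.0
gripper_force: 0.8
t=5.42 tool [ 0.4734 -0.1542  0.0462] wf [ 1.1 -1.3  0.8] SHIFT mm [  -0.7   57.3 -153.8] twist -0.0
end_plate [(0.71, [351.3, 242.3], array([ 0.48307863, -0.16878077,  0.03254212]))]
lock_button [(0.67, [424.5, 250.0], array([ 0.48687974, -0.21221007,  0.02827041]))]
```

View pics/w2.png

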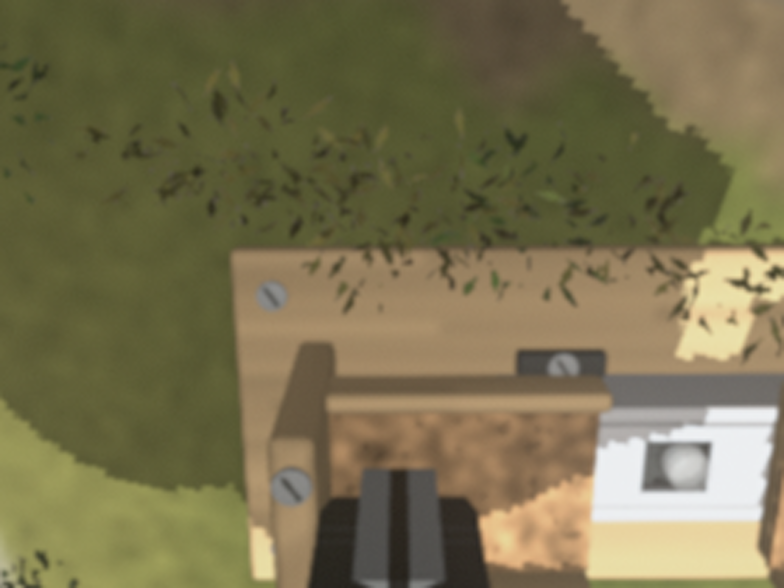

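Button visible in its hole at (685,465), trays drawn apart. I'll compare depths there, then push to the stop.

```bash
cat > btn.py <<'E'
from h import *
p=cam("wrist");b=w2px(p,[.4872,-.2120,.028]);u,v=map(int,b)
print(b)
for r in range(v-9,v+10,2): print(r,[int(round(px2w(p,c,r)[2]*10000)) for c in range(u-14,u+15,2)])
for l in("lock_button",): print(l,[(q["p"],q["at"],px2w(p,*q["at"])) for q in viewer.look_for(l,p)])
E
python3 btn.py;  python3 -m handwheel '[[[0,-0.001,0],0],[[0,-0.0015,0],0],[[0,-0.002,0],0],[[0,-0.0025,0],0],[[0,-0.003,0],0],[[0,-0.003,0],0],[[0,-0.003,0],0],[[0,-0.003,0],0],[[0,-0.003,0],0],[[0,-0.003,0],0]]'; python3 btn.py
```

```text
[425.90644955 248.83191194]
239 [248, 214, 215, 219, 233, 233, 246, 259, 245, 243, 215, 215, 245, 243, 256]
241 [257, 214, 215, 235, 254, 264, 274, 272, 283, 276, 246, 209, 236, 254, 249]
243 [217, 216, 227, 258, 263, 286, 290, 274, 290, 292, 302, 225, 247, 243, 248]
245 [207, 210, 233, 248, 283, 286, 291, 293, 301, 288, 280, 287, 250, 256, 256]
247 [210, 197, 205, 269, 287, 299, 280, 292, 287, 288, 283, 282, 251, 252, 254]
249 [211, 209, 216, 268, 296, 294, 297, 293, 286, 292, 281, 293, 248, 241, 252]
251 [203, 212, 207, 205, 288, 297, 294, 285, 291, 293, 286, 294, 248, 249, 255]
253 [225, 218, 233, 228, 280, 296, 294, 288, 281, 292, 286, 239, 246, 246, 243]
255 [253, 241, 248, 245, 247, 240, 293, 291, 293, 283, 249, 247, 246, 254, 254]
257 [242, 252, 252, 248, 260, 245, 249, 252, 250, 262, 251, 260, 252, 246, 250]
lock_button [(0.6, [423.4, 249.2], array([ 0.48735107, -0.20984323,  0.02971477]))]
time: 6.45
tool_pos: [0.4723, -0.1516, 0.0463]
ee_rot: [[0.968, 0.251, -0.001], [0.251, -0.968, 0.0], [-0.001, -0.001, -1.0]]
wrist_force: [-0.9, -0.8, -0.8]
finger_gap: -0.0002
gripper_fo
[... 221 characters left out ...]
 282, 290, 289, 284, 284, 213, 211, 229, 249, 243, 248]
245 [238, 272, 288, 289, 288, 296, 289, 284, 291, 211, 208, 234, 263, 250, 254]
247 [248, 276, 288, 297, 297, 297, 298, 290, 292, 276, 207, 239, 251, 256, 246]
249 [206, 283, 293, 284, 290, 292, 285, 294, 284, 289, 205, 253, 247, 257, 244]
251 [206, 274, 286, 297, 293, 285, 297, 293, 287, 203, 193, 255, 253, 240, 246]
253 [227, 222, 294, 286, 290, 297, 287, 299, 216, 236, 228, 246, 255, 239, 254]
255 [265, 239, 247, 282, 289, 286, 281, 250, 259, 256, 248, 260, 265, 257, 256]
257 [254, 252, 250, 251, 260, 248, 257, 253, 256, 254, 246, 246, 253, 251, 245]
lock_button [(0.85, [421.9, 247.5], array([ 0.48689914, -0.20669216,  0.02881094]))]
```

The button stands 4 mm proud of the tube, so the end is locked. Next I'll back off, rise, and measure the plates from above.

```bash
python3 -m handwheel '[[[0,0.01,0],0],[[0,0.02,-0.002],0],[[0,0.02,-0.03],0],[[0,0.02,-0.06],0],[[0,0.03,-0.09],0],[[0,0.04,-0.12],0],[[0,0.055,-0.15],0],[[0,0.06,-0.15],0],[[0,0.06,-0.15],0],[[0,0.06,-0.15],0]]'; python3 - <<'E'
from h import *
p=cam("wrist");save(p,"w3.png",(220,115,420,225),4)
O=np.array([.4871,-.2098]);ya=np.radians(14.48);yc=np.array([-np.sin(ya),np.cos(ya)]);xc=np.array([yc[1],-yc[0]])
for x,y,z in((42,93,6),(-42,93,6),(-42,-93,6),(42,-93,6),(24,-72,62),(-24,-72,62),(24,72,62),(-24,72,62),(0,-2,26)):
    print((x,y,z),(w2px(p,np.append(O+xc*x/1000+yc*y/1000,z/1000))-[220,115]+.5)*4)
np.savez("w3.npz",mtx=p["mtx"],extrinsics=p["extrinsics"])
go(.5103,.1945,.2,95.1)
E
```

```text
time: 7.38
tool_pos: [0.487, -0.2101, 0.196]
ee_rot: [[0.968, 0.249, -0.001], [0.249, -0.968, 0.001], [-0.001, -0.001, -1.0]]
wrist_force: [-0.1, 0.3, 0.3]
finger_gap: -0.0002
gripper_force: 0.0
(42, 93, 6) [59.09605395 81.09085627]
(-42, 93, 6) [ 86.76484987 377.9122879 ]
(-42, -93, 6) [735.88543407 377.06396232]
(42, -93, 6) [762.74834375  79.95975277]
(24, -72, 62) [729.07921428 192.95825504]
(-24, -72, 62) [712.46770155 390.4547348 ]
(24, 72, 62) [ 92.92963876 193.90814589]
(-24, 72, 62) [110.08638909 391.23383383]
(0, -2, 26) [418.71333247 254.09557846]
t=7.43 tool [ 0.4864 -0.2093  0.1952] wf [-0.8  0.7  0.5] SHIFT mm [ 124. -385.   -4.] twist -80.6
```

View pics/w3.png

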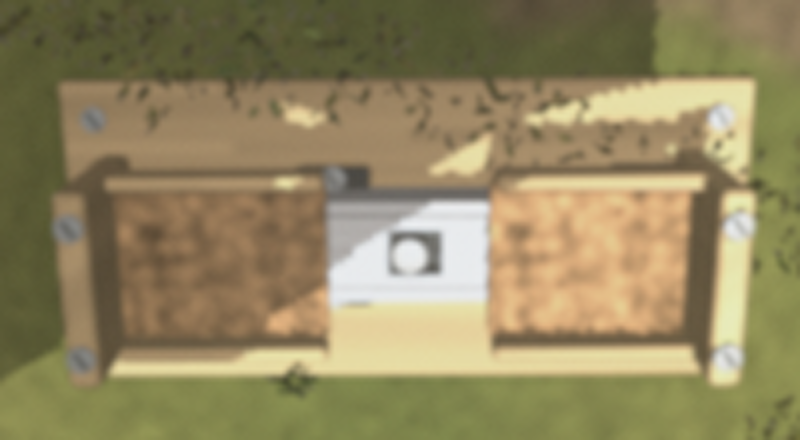

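The seat agrees with my fit to about 1 mm: seat ≈ (0.4875, -0.2089). On to the stand.

```bash
python3 -m handwheel '[[[0.012,-0.038,-0.004],-7],[[0.024,-0.076,-0.004],-14],[[0.036,-0.114,-0.004],-21],[[0.048,-0.152,-0.004],-28],[[0.06,-0.19,-0.004],-35],[[0.072,-0.228,-0.004],-42],[[0.084,-0.266,-0.004],-49],[[0.096,-0.304,-0.004],-56],[[0.108,-0.342,-0.004],-63],[[0.118,-0.372,-0.004],-70]]' 0.6; python3 -c "
from h import *
go(.5103,.1945,.2,95.1)"
```

```text
time: 8.27
tool_pos: [0.5063, 0.1827, 0.1984]
ee_rot: [[0.088, 0.996, -0.005], [0.996, -0.088, 0.0], [-0.0, -0.005, -1.0]]
wrist_force: [-0.6, -0.5, 0.4]
finger_gap: 0.051
gripper_force: 0.0
t=8.27 tool [0.5063 0.1827 0.1984] wf [-0.6 -0.5  0.4] SHIFT mm [12.1  2.9 -1.7] twist -10.1
```

```bash
python3 -m handwheel '[[[0.006,0.0015,0],-5],[[0.012,0.003,0],-10],[[0.012,0.003,0],-10],[[0.012,0.003,0],-10],[[0.012,0.003,0],-10],[[0.012,0.003,0],-10],[[0.012,0.003,0],-10],[[0.012,0.003,0],-10],[[0.012,0.003,0],-10],[[0.012,0.003,0],-10]]'; python3 - <<'E'
from h import *
p=cam("wrist");save(p,"w4.png",(220,70,420,220),4)
O=np.array([.5103,.1945]);ya=np.radians(5.1);yc=np.array([-np.sin(ya),np.cos(ya)]);xc=np.array([yc[1],-yc[0]])
for x,y,z in((35,85,8),(-35,85,8),(-35,-85,8),(35,-85,8),(0,67,35),(0,-67,35),(0,0,59)):
    print((x,y,z),(w2px(p,np.append(O+xc*x/1000+yc*y/1000,z/1000))-[220,70]+.5)*4)
go(.5103,.1945,.2,95.1)
E
```

```text
time: 9.1
tool_pos: [0.5129, 0.1911, 0.2004]
ee_rot: [[-0.078, 0.997, 0.0], [0.997, 0.078, 0.0], [0.0, 0.0, -1.0]]
wrist_force: [-0.4, -0.0, 0.5]
finger_gap: 0.0513
gripper_force: 0.0
(35, 85, 8) [532.49963783  72.10808724]
(-35, 85, 8) [256.91191554  75.65179723]
(-35, -85, 8) [286.8065245  679.26740722]
(35, -85, 8) [520.93343583 676.60174308]
(0, 67, 35) [394.67740518 152.8937673 ]
(0, -67, 35) [402.57938216 662.93099265]
(0, 0, 59) [398.15818112 451.55155143]
t=9.15 tool [0.513  0.1912 0.2004] wf [-0.2 -0.2  1.4] SHIFT mm [ 3.5 -2.4  0.4] twist -0.6
```

View pics/w4.png

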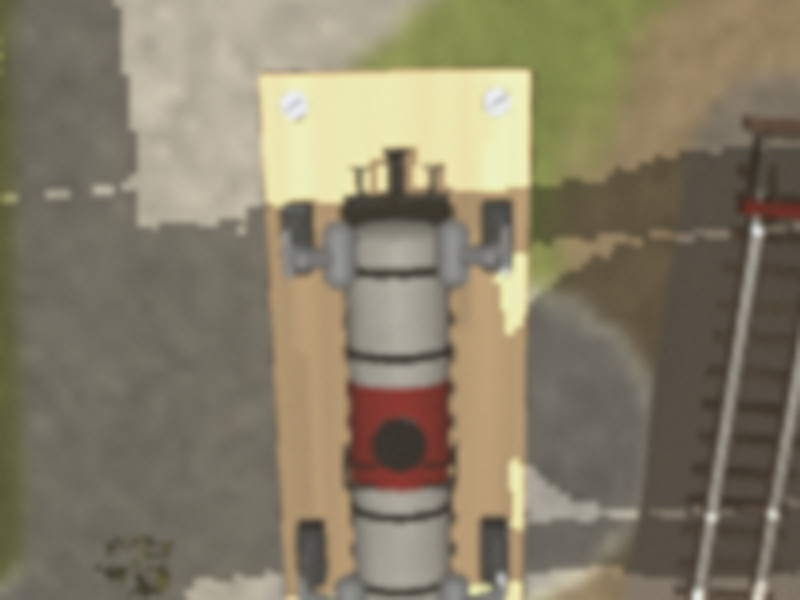

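The stand fit agrees: board corners (260,72), (531,70), dome at (399,443), and the wagon sits about 1 mm further along +y. I'll descend around the barrel between the clips.

```bash
python3 -m handwheel '[[[0.0045,-0.0025,0.02],-0.6],[[0.0045,-0.0025,0.045],-0.6],[[0.0045,-0.0025,0.07],-0.6],[[0.0045,-0.0025,0.095],-0.6],[[0.0045,-0.0025,0.115],-0.6],[[0.0045,-0.0025,0.135],-0.6],[[0.0045,-0.0025,0.15],-0.6],[[0.0045,-0.0025,0.16],-0.6],[[0.0045,-0.0025,0.168],-0.6],[[0.0045,-0.0025,0.174],-0.6]]'; python3 -c "
from h import *
go(.5102,.1955,.026,95.1)"
```

```text
time: 9.98
tool_pos: [0.5102, 0.1957, 0.0258]
ee_rot: [[-0.089, 0.996, 0.0], [0.996, 0.089, 0.0], [0.0, 0.0, -1.0]]
wrist_force: [0.2, 0.5, 0.4]
finger_gap: 0.0512
gripper_force: 0.0
t=9.98 tool [0.5102 0.1957 0.0258] wf [0.2 0.5 0.4] SHIFT mm [-0.2 -0.  -0.2] twist 0.0
```

```bash
python3 -m handwheel '[[[0,0,0],0],[[0,0,0],0],[[0,0,0],0],[[0,0,0],0],[[0,0,0],0],[[0,0,0],0],[[0,0,0],0],[[0,0,0],0],[[0,0,0],0],[[0,0,0],0]]' 0.0
```

```text
time: 10.82
tool_pos: [0.5107, 0.1958, 0.0269]
ee_rot: [[-0.089, 0.996, 0.002], [0.996, 0.089, 0.0], [0.0, 0.002, -1.0]]
wrist_force: [1.2, -0.2, 5.0]
finger_gap: 0.0234
gripper_force: 59.9
```

```bash
python3 -m handwheel '[[[0,0,-0.004],0],[[0,0,-0.008],0],[[0,0,-0.012],0],[[0,0,-0.016],0],[[0,0,-0.02],0],[[0,0,-0.025],0],[[0,0,-0.03],0],[[0,0,-0.035],0],[[0,0,-0.04],0],[[0,0,-0.045],0]]';python3 -m handwheel '[[[0,0,-0.01],0],[[0,0,-0.02],0],[[0,0,-0.03],0],[[0,0,-0.04],0],[[0,0,-0.05],0],[[0,0,-0.06],0],[[0,0,-0.07],0],[[0,0,-0.08],0],[[0,0,-0.08],0],[[0,0,-0.08],0]]'; python3 - <<'E'
from h import *
p=cam("wrist");save(p,"w5.png",(160,60,480,300),2.4)
q=cam("top");u,v=map(int,w2px(q,[.51,.195,.15]));save(q,"t5.png",(u-60,v-45,u+60,v+45),5)
go(.4875,-.2089,.16,104.5)
E
```

```text
time: 11.65
tool_pos: [0.5113, 0.1959, 0.073]
ee_rot: [[-0.089, 0.996, 0.003], [0.996, 0.089, 0.0], [0.0, 0.003, -1.0]]
wrist_force: [-0.2, -0.0, -0.2]
finger_gap: 0.0232
gripper_force: 65.0
time: 12.48
tool_pos: [0.5104, 0.1958, 0.152]
ee_rot: [[-0.089, 0.996, 0.001], [0.996, 0.089, 0.0], [0.0, 0.001, -1.0]]
wrist_force: [-0.3, 0.0, -0.2]
finger_gap: 0.023
gripper_force: 65.0
t=12.58 tool [0.5096 0.1956 0.151 ] wf [ 0.4 -0.1 -1.1] SHIFT mm [-401.   -58.1   -8.9] twist -9.4
```

View pics/w5.png

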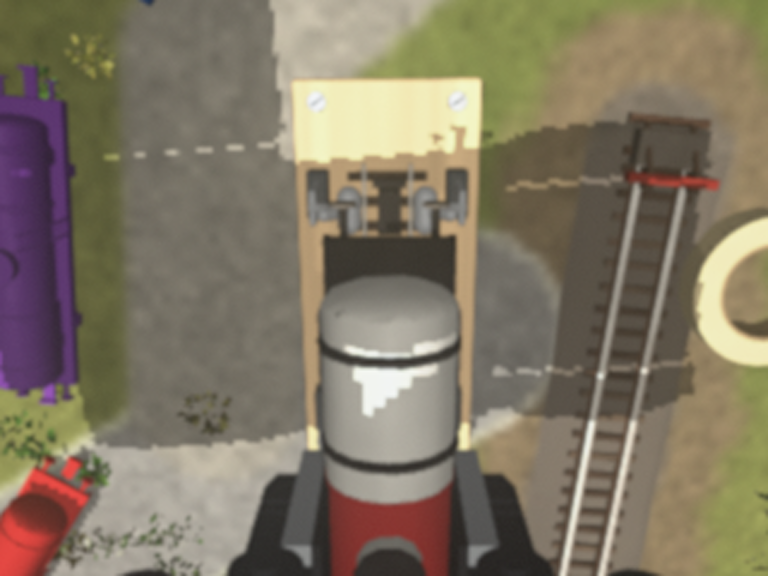

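The wagon is free and gripped (clips empty at (345,200), (430,200)). I'll check the pitch with depth before carrying it.

```bash
cat > pitch.py <<'E'
from h import *
np.set_printoptions(precision=4,suppress=True)
def cloud(p):
    v,u=np.mgrid[0:400,0:640];d=p["depth"];K=p["mtx"];E=p["extrinsics"]
    c=np.stack([(u-K[0,2])/K[0,0]*d,-(v-K[1,2])/K[1,1]*d,-d],-1);w=(c-E[:3,3])@E[:3,:3];return w[d>0]
for n in("wrist","top"):
    p=cam(n);s=status.read_state();R=np.array(s["ee_rot"]);t=(cloud(p)-s["tool_pos"])@R
    # tool frame: x along wagon, y across, z down (neg up)
    for x in range(-72,80,6):
        m=(abs(t[:,0]*1000-x)<3)&(abs(t[:,1])<.004)&(t[:,2]<.05)&(t[:,2]>-.04)
        if m.sum()>2: print(n,x,m.sum(),"z rel TCP up mm %.1f"%(-1000*np.median(t[m,2])))
E
python3 pitch.py
```

```text
wrist -42 84 z rel TCP up mm 25.8
wrist -36 158 z rel TCP up mm 25.4
wrist -30 168 z rel TCP up mm 25.4
wrist -24 148 z rel TCP up mm 25.5
wrist -18 193 z rel TCP up mm 25.7
wrist -12 121 z rel TCP up mm 25.6
wrist -6 128 z rel TCP up mm 30.9
wrist 0 227 z rel TCP up mm 30.9
wrist 6 354 z rel TCP up mm 26.9
wrist 12 222 z rel TCP up mm 25.5
wrist 18 235 z rel TCP up mm 25.6
wrist 24 246 z rel TCP up mm 25.3
wrist 30 249 z rel TCP up mm 25.4
wrist 36 239 z rel TCP up mm 25.5
wrist 42 292 z rel TCP up mm 25.6
wrist 48 554 z rel TCP up mm 20.5
wrist 54 209 z rel TCP up mm -0.3
wrist 60 120 z rel TCP up mm -5.1
wrist 66 84 z rel TCP up mm -3.4
top -66 5 z rel TCP up mm -3.6
top -60 6 z rel TCP up mm -4.1
top -54 7 z rel TCP up mm -0.2
top -48 14 z rel TCP up mm 22.9
top -42 9 z rel TCP up mm 24.7
top -36 6 z rel TCP up mm 26.2
top -30 10 z rel TCP up mm 24.7
top -24 8 z rel TCP up mm 25.0
top -18 9 z rel TCP up mm 25.8
top -12 3 z rel TCP up mm 23.8
```

Level, origin 15 mm below the TCP. Carrying it to the cradle.

```bash
python3 -m handwheel '[[[-0.015,-0.002,0],0],[[-0.045,-0.006,0],-1],[[-0.08,-0.012,0],-2],[[-0.115,-0.017,0],-3],[[-0.15,-0.022,0],-4],[[-0.185,-0.027,0],-5],[[-0.22,-0.032,0],-6],[[-0.255,-0.037,0],-7],[[-0.285,-0.042,0],-8],[[-0.305,-0.044,0],-9.4]]';python3 -c "
from h import *
go(.4875,-.2089,.1,104.5)"
```

```text
time: 13.52
tool_pos: [0.4929, -0.1149, 0.1508]
ee_rot: [[-0.249, 0.968, -0.001], [0.968, 0.249, -0.0], [-0.0, -0.001, -1.0]]
wrist_force: [0.9, 0.5, -0.8]
finger_gap: 0.0232
gripper_force: 64.9
t=13.52 tool [ 0.4929 -0.1149  0.1508] wf [ 0.9  0.5 -0.8] SHIFT mm [-89.7 -28.6  50.8] twist -0.1
```

```bash
python3 -m handwheel '[[[-0.015,-0.005,0],0],[[-0.035,-0.011,0],0],[[-0.055,-0.017,0.01],0],[[-0.07,-0.022,0.02],0],[[-0.08,-0.026,0.03],0],[[-0.09,-0.0285,0.04],0],[[-0.09,-0.0285,0.046],0],[[-0.09,-0.0285,0.05],0],[[-0.09,-0.0285,0.05],0],[[-0.09,-0.0285,0.05],0]]';python3 - <<'E'
from h import *
p=cam("wrist");q=cam("top");im=q["img"]
go(.4875,-.2089,.1,104.5);go(.4875,-.2089,.05,104.5)
u,v=map(int,w2px(q,[.4875,-.2089,.08]))
b=cv2.resize(im[v-28:v+32,u-50:u+50,::-1],(500,300),interpolation=cv2.INTER_CUBIC)
a=cv2.resize(p["img"][60:300,120:520,::-1],(500,300))
cv2.imwrite("pics/w6.png",np.vstack([a,b]))
O=np.array([.4875,-.2089]);ya=np.radians(14.48);yc=np.array([-np.sin(ya),np.cos(ya)]);xc=np.array([yc[1],-yc[0]])
for X in((24,72,62),(-24,72,62)): print((w2px(p,np.append(O+xc*X[0]/1000+yc*X[1]/1000,.062))-[120,60])*1.25)
E
```

```text
time: 14.35
tool_pos: [0.4881, -0.2052, 0.1011]
ee_rot: [[-0.252, 0.968, -0.001], [0.968, 0.252, 0.001], [0.001, -0.001, -1.0]]
wrist_force: [-0.7, 0.5, -0.4]
finger_gap: 0.0231
gripper_force: 64.9
t=14.45 tool [ 0.4886 -0.2056  0.1017] wf [-0.4 -0.4  0. ] SHIFT mm [-3.  -1.9  1.7] twist 0.1
t=14.45 tool [ 0.4886 -0.2056  0.1017] wf [-0.4 -0.4  0. ] SHIFT mm [-2.9 -1.9 51.7] twist 0.1
[301.08188869  77.851134  ]
[195.67809853  77.79268198]
```

View pics/w6.png

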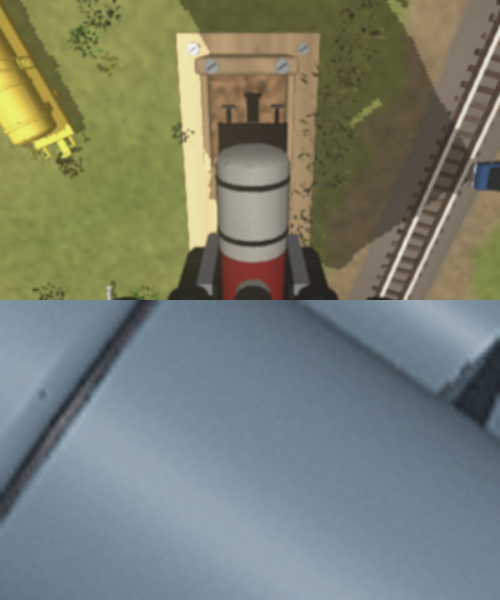

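Plate's inner edge at (197–298, 75) fits the prediction (78) and the wagon is centred between the walls. The arm blocks the top camera. Lowering now.

```bash
python3 -m handwheel '[[[-0.0025,-0.002,0.003],0],[[-0.0025,-0.002,0.01],0],[[-0.0025,-0.002,0.017],0],[[-0.0025,-0.002,0.024],0],[[-0.0025,-0.002,0.03],0],[[-0.0025,-0.002,0.035],0],[[-0.0025,-0.002,0.039],0],[[-0.0025,-0.002,0.042],0],[[-0.0025,-0.002,0.044],0],[[-0.0025,-0.002,0.046],0]]';python3 -m handwheel '[[[0,0,0.0005],0],[[0,0,0.001],0],[[0,0,0.0015],0],[[0,0,0.002],0],[[0,0,0.0025],0],[[0,0,0.003],0],[[0,0,0.003],0],[[0,0,0.003],0],[[0,0,0.003],0],[[0,0,0.003],0]]';python3 - <<'E'
from h import *
go(.4875,-.2089,.049,104.5)
exec(open("pitch.py").read().split("for n in")[0])
p=cam("wrist");w=cloud(p)
O=np.array([.4875,-.2089]);ya=np.radians(14.48);yc=np.array([-np.sin(ya),np.cos(ya)]);xc=np.array([yc[1],-yc[0]])
d=w[:,:2]-O;X=d@xc*1000;Y=d@yc*1000
for y in range(-60,96,4):
    m=(abs(Y-y)<2)&(abs(X)<4);print(y,m.sum(),round(1000*np.median(w[m,2]),1) if m.sum() else None,end=" | ")
E
```

```text
time: 15.28
tool_pos: [0.4871, -0.2092, 0.0551]
ee_rot: [[-0.251, 0.968, 0.0], [0.968, 0.251, 0.0], [0.0, 0.0, -1.0]]
wrist_force: [-0.3, -0.0, -0.2]
finger_gap: 0.0228
gripper_force: 64.9
time: 16.12
tool_pos: [0.487, -0.2092, 0.0523]
ee_rot: [[-0.251, 0.968, -0.0], [0.968, 0.251, -0.0], [-0.0, -0.0, -1.0]]
wrist_force: [-0.7, 0.5, -1.2]
finger_gap: 0.0232
gripper_force: 64.9
t=16.12 tool [ 0.487  -0.2092  0.0523] wf [-0.7  0.5 -1.2] SHIFT mm [0.2 0.5 3.3] twist 0.0
-60 0 None | -56 0 None | -52 0 None | -48 0 None | -44 13 77.4 | -40 107 77.8 | -36 103 77.5 | -32 113 77.4 | -28 105 77.5 | -24 103 77.6 | -20 130 77.9 | -16 115 77.5 | -12 88 77.8 | -8 30 82.7 | -4 133 83.1 | 0 146 82.9 | 4 275 81.6 | 8 229 78.3 | 12 1045 131.6 | 16 141 77.5 | 20 156 77.9 | 24 165 77.5 | 28 165 77.5 | 32 177 77.6 | 36 180 77.4 | 40 185 77.8 | 44 184 77.4 | 48 454 72.7 | 52 200 52.1 | 56 154 47.3 | 60 126 46.7 | 64 162 46.7 | 68 127 33.2 | 72 64 46.7 | 76 185 61.0 | 80 227 60.4 | 84 96 5.1 | 88 109 5.1 | 92 97 4.1 |
```

```bash
python3 -m handwheel '[[[0,0,0.0005],0],[[0,0,0.001],0],[[0,0,0.0013],0],[[0,0,0.0017],0],[[0,0,0.002],0],[[0,0,0.0023],0],[[0,0,0.0025],0],[[0,0,0.0028],0],[[0,0,0.003],0],[[0,0,0.003],0]]'
```

```text
time: 17.0
tool_pos: [0.487, -0.2092, 0.0492]
ee_rot: [[-0.251, 0.968, -0.0], [0.968, 0.251, 0.0], [0.0, -0.0, -1.0]]
wrist_force: [0.1, 0.7, 0.2]
finger_gap: 0.023
gripper_force: 64.9
```

No contact yet; half-millimetre steps down until the force shows it.

```bash
python3 -m handwheel '[[[0,0,0.0003],0],[[0,0,0.0006],0],[[0,0,0.0008],0],[[0,0,0.001],0],[[0,0,0.001],0],[[0,0,0.001],0],[[0,0,0.001],0],[[0,0,0.001],0],[[0,0,0.001],0],[[0,0,0.001],0]]'
```

```text
time: 17.83
tool_pos: [0.487, -0.2092, 0.0483]
ee_rot: [[-0.251, 0.968, -0.0], [0.968, 0.251, 0.0], [0.0, 0.0, -1.0]]
wrist_force: [0.0, 0.6, 0.6]
finger_gap: 0.0228
gripper_force: 64.9
```

```bash
python3 -m handwheel '[[[0,0,0.0003],0],[[0,0,0.0006],0],[[0,0,0.0008],0],[[0,0,0.001],0],[[0,0,0.001],0],[[0,0,0.001],0],[[0,0,0.001],0],[[0,0,0.001],0],[[0,0,0.001],0],[[0,0,0.001],0]]'
```

```text
time: 18.67
tool_pos: [0.4871, -0.2092, 0.0475]
ee_rot: [[-0.251, 0.968, 0.0], [0.968, 0.251, -0.0], [-0.0, 0.0, -1.0]]
wrist_force: [-1.5, 0.4, 4.0]
finger_gap: 0.023
gripper_force: 65.4
```

Contact at 4 N. Releasing, then rising straight up.

```bash
python3 -m handwheel '[[[0,0,0],0],[[0,0,0],0],[[0,0,0],0],[[0,0,0],0],[[0,0,0],0],[[0,0,0],0],[[0,0,0],0],[[0,0,0],0],[[0,0,0],0],[[0,0,0],0]]' 0.6; python3 -m handwheel '[[[0,0,-0.005],0],[[0,0,-0.015],0],[[0,0,-0.03],0],[[0,0,-0.05],0],[[0,0,-0.07],0],[[0,0,-0.095],0],[[0,0,-0.12],0],[[0,0,-0.14],0],[[0,0,-0.15],0],[[0,0,-0.15],0]]'; python3 - <<'E'
from h import *
exec(open("pitch.py").read().split("for n in")[0])
p=cam("wrist");save(p,"w7.png",(200,80,440,260),3.3);w=cloud(p)
O=np.array([.4875,-.2089]);ya=np.radians(14.48);yc=np.array([-np.sin(ya),np.cos(ya)]);xc=np.array([yc[1],-yc[0]])
d=w[:,:2]-O;X=d@xc*1000;Y=d@yc*1000
for y in range(-84,90,4):
    m=(abs(Y-y)<2)&(abs(X)<4);print(y,round(1000*np.median(w[m,2]),1) if m.sum() else None,end=" | ")
go(.4875,-.2089,.2,104.5)
E
```

```text
time: 19.5
tool_pos: [0.487, -0.2092, 0.0473]
ee_rot: [[-0.251, 0.968, 0.0], [0.968, 0.251, -0.0], [-0.0, 0.0, -1.0]]
wrist_force: [0.3, -0.0, -0.2]
finger_gap: 0.0515
gripper_force: 0.0
time: 20.33
tool_pos: [0.4884, -0.2101, 0.2004]
ee_rot: [[-0.251, 0.968, 0.005], [0.968, 0.251, -0.004], [-0.005, 0.004, -1.0]]
wrist_force: [0.1, 0.7, 0.2]
finger_gap: 0.0512
gripper_force: 0.0
-84 None | -80 61.6 | -76 61.1 | -72 49.4 | -68 43.0 | -64 42.8 | -60 None | -56 None | -52 71.0 | -48 72.7 | -44 73.1 | -40 73.2 | -36 72.8 | -32 72.8 | -28 73.0 | -24 72.6 | -20 73.1 | -16 72.6 | -12 73.2 | -8 78.0 | -4 78.3 | 0 78.1 | 4 78.2 | 8 276.3 | 12 280.8 | 16 73.0 | 20 73.1 | 24 72.8 | 28 72.9 | 32 73.0 | 36 73.1 | 40 73.1 | 44 72.9 | 48 68.2 | 52 47.2 | 56 42.2 | 60 41.6 | 64 41.9 | 68 33.2 | 72 33.8 | 76 61.2 | 80 60.3 | 84 5.5 | 88 5.2 | t=20.38 tool [ 0.4875 -0.2095  0.1986] wf [-0.6 -0.4 -0.3] SHIFT mm [ 0.6  0.2 -1.4] twist 0.0
```

View pics/w7.png

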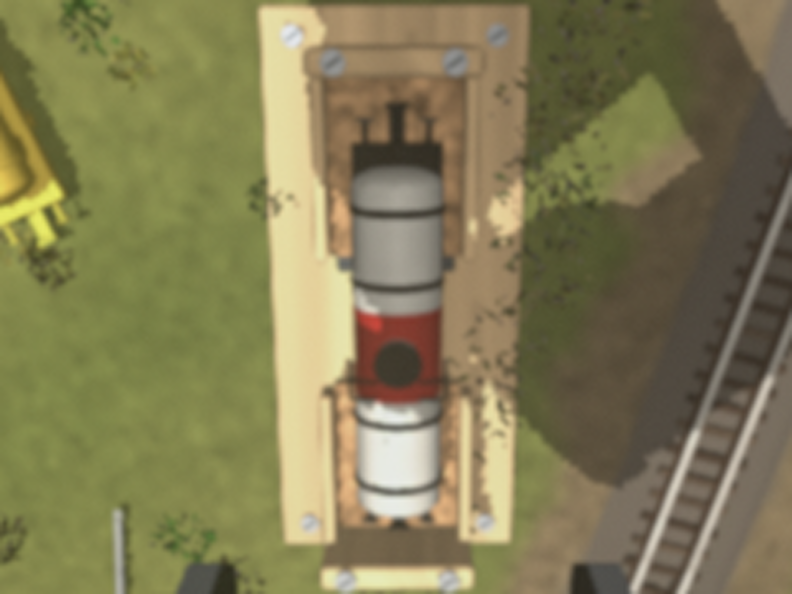

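The wagon sits level on its wheels between the plates (barrel y≈180–510, plates at (393,62) and (397,578)), gripper clear.

```bash
python3 -c "
from h import *
print(bot.sign_off())"
```

```text
the job is handed in; nothing more can be done
None
```

The job is handed in: the cradle end is drawn out with its lock button up, and the tank wagon stands level on its wheels between the end plates, let go, after about 20 s of the 48 s allowed; sign-off gave no verdict.

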